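Dock the full jaw case

TASK

Two closed wooden jaw cases look alike, but one still holds its full set of steel chuck jaws and the other is nearly empty: go by their weight to find the full, heavier one. Set that case on the front of the dock and slide it in between the rails, without forcing it, until the spring latch has snapped up behind it, so that the shaking of the lathe cannot walk it out. Leave the lighter case standing upright on the bench outside the dock, and leave the other things round about where they are.

Things in the scene. Friction and masses are not known exactly. Their poses are not given: they have to be found in the camera images.
- case_a: One of two identical closed wooden cases; either may be the heavier. Origin: centre of the underside, z up. Body 80 mm long (x), 62 mm wide (y), 64 mm high in all, under 1 kg; its lowest 5 mm are a base board (skid) 84 x 72 mm that stands out 5 mm on each long side. Brass clasp on the -x end. The lid does not open. It may go into the dock either end first.
- case_a_grip (a point): On case_a's centre line, 42 mm above its underside: a good height for the TCP. Grip the flat long sides, 62 mm apart (across y); keep the fingertips 15 mm or more above the underside, since the dock's rails and strips pass below that.
- case_b: The other case, the same in every outer measure as case_a; one of the two holds a full set of steel jaws. (To the robot's left, beyond y = 0.18 m at x = 0.45 to 0.75 m, a fixed lathe with a tray stands over 0.3 m high: keep the arm clear of it.)
- case_b_grip (a point): The same point of case_b, 42 mm above its underside.
- dock: Dock fixed on the bench: plywood base 140 mm wide (y), from x = -135 to +112 mm, its floor 18 mm above the bench. Origin: underside, on the centre line; +x is the way a case is pushed in, z up. A steel strap in the floor carries latch and stop in one piece, screwed down in slotted holes: it may sit up to 8 mm either way of its middle setting, which is not measured.
- dock_entry (a point): Point on the dock's floor (dock x = -88 mm) where a case's underside centre is set down before it is slid in, long side along the dock's x. From x = -75 to -30 mm the rails flare open, by 12 mm a side at the front; before -75 mm the floor is open.
- dock_rails (a point): Point on the dock's floor, on the centre line, where the straight rails begin (dock x = -30 mm): wooden, 76 mm apart, 7.5 mm high, to the far end. From x = 0 on, aluminium strips on the rails, 66 mm apart, reach over the skid with 2.5 mm of play above it (strip tops 10.5 mm above the floor), so a case cannot be put in from above.
- dock_home (a point): Point on the dock's floor (dock x = 35 mm) over which the case's centre is when home, strap in its middle setting. There a sprung buffer pad (1 N per mm, 10 mm travel, then hard) meets the case from centre x = 28 mm, the latch snaps up behind it past 32 mm, the buffer is hard up at 38 mm; all shift with the strap. Over 40 N between a case and the dock is forcing.
- latch (a joint): Spring latch in the dock's floor: steel tongue 22 mm wide, ramp towards the robot from x = -31 mm, upright rear face at x = -10 mm (strap in the middle). Value: how far it is pressed down, m: 0 = up (8 mm above the floor), 0.008 = level with the floor while the skid is over it; back at 0 when snapped up behind the case. Pushing over it takes about 10 N in all.
- candle_cup: Bystander: turned wooden candle holder, 64 mm wide, 107 mm high; origin at the centre of its underside.
- wax_tin: Bystander: flat round tin, 69 mm wide, 32 mm high; origin at the centre of its underside.
- spinning_top: Bystander: small turned top, 45 mm wide, 53 mm high; origin at the centre of its underside.
Not all that is in view belongs to the job. What is shaped like the case_a but blue is not meant.

How it is judged:
By the outcome, as a careful person would: the job done as asked, in the order asked, and still so for the second after the job is handed in, with the robot touching nothing.
It also fails if it takes over 72 s, if anything falls off the work surface, if the arm or the gripper's body presses on something with over 40 N, if the wrist force passes 120 N, or if a joint passes its speed limit or range.

ROBOT

A 6-joint arm with a two-finger parallel gripper is mounted at the origin on a cart in front of the work surface, level with it; the furniture and walls round the work are solid. World frame = base frame: x ahead of the robot, y to its left, z up, the work surface at z = 0. Lengths are in m, angles in rad, forces in N, time in s.
With the tool pointing down it reaches from about 0.425 to 0.95 m from the base axis. Payload 3.5 kg.
Tool frame: the origin (TCP) lies between the finger pads, 19 mm behind the fingertips; this is the grasp point; z points along the fingers, y is the line along which they close (so a half turn about z gives the same grasp; the last joint's range is limited). The gripper opens to 85 mm and grips with 20 to 120 N. Pads are 22 mm wide; open, the fingers measure 114 mm over their backs; the gripper's body (76 mm by 85 mm) begins 54 mm behind the grasp point. The pads swing forward as they close: fully open they stand 13 mm farther back than shut.
Start: joints at [-0.15, 0.286, 1.577, -0, 1.279, -0.15], TCP at [0.675, 0, 0.25] pointing down, gripper open.
Joint ranges: [-2.77, 2.77], [-0.9, 2.22], [0.21, 2.48], [-1.53, 4.67], [0.24, 2.81], [-2.84, 2.84]. Speed limits (rad/s): [2.79, 2.79, 3.14, 3.14, 3.14, 3.14].

INTERFACE

Orientations are given as a unit quaternion [x, y, z, w].
In Python, from plant import ctrl gives the robot as it stands. The module is installed in compiled form; this text tells all that it offers.
- The arm moves only by the tool send_rows, never from a script. Its argument "rows" is text: rows parted by semicolons, each of 7 numbers parted by spaces: the turn, a rotation vector about the tool's x, y, z in fractions of the full range, 1 being 120 degrees, then the shift along the tool's x, y, z in shares of 300 mm (1.0 is 300 mm), then the opening, from -1 (shut) to 1 (fully open). A call has 1 to 8 rows; each row is the pose to reach, as a shift and turn from the pose commanded when the call began, along the tool's axes at that moment; what a row does not reach only later rows make up. A row lasts 1/8 s, in which the tool goes at most 62.5 mm and 10.7 degrees, less where a joint would pass 70% of its speed; a pose out of reach is approached as far as the arm can. A call with a gripper value outside its range is refused whole. The fingers move at their own pace and stop on an object; "grip_force" is the grip in N (left out, the last holds). Time passes only in rows, so rows that repeat a pose let the fingers close. It gives the time, the measured TCP pose, the force, the opening and the grip force at its end, in the units of the state.
- ctrl.get_state(): the state, without advancing time (a new reading comes with each control period).
- ctrl.read_camera(name): name is "scene" or "side" or "wrist"; returns a dict with "color" (420x560x3 uint8, red, green, blue), "fx", "fy", "cx", "cy" (pixels), "extrinsics" (4x4, takes a point from world to camera coordinates). Camera axes: x right, y down, z forward; pixel columns grow to the right and rows downward; lengths in m; the calibration is good to about 2 mm. A picture is of the moment at which its call begins. There is no depth.
- ctrl.sign_off(): hands the job in; it is judged then, once.
Trained networks look in a picture, given as the dict that the camera call returned (one of the last four; its "shot" number tells which), for a name from the list of things; names that differ only in an ending like _2 or _b are one class to them, and where a whole thing is asked for, a point or a joint stands for the part that bears it (a point fixed in the world has none). Each returns a list of dicts, best first, with "p" (0 to 1); they miss things now and then, are a little off and sometimes report something else, mostly with a low value. They report only what shows in the picture. A call takes as long as a camera call. They do not tell look-alikes from the thing itself.
- ctrl.look_for(picture, target): "position" ([x, y, z] in m, in the coordinates of the camera as it stood for that picture, good to about 4 mm: the middle of the surface that is visible of it).
The state is a dict: "time": time; "qpos": joint angles; "dq": joint speeds; "joint_efforts": joint torques, N m; "eef_pos": TCP position; "tcp_rot": TCP orientation; "contact_force": force on the tool from outside, world axes, zero at the start; "wrist_torque": the same for the moment, N m; "opening": opening from 0.0 (shut) to 1.0 (fully open); "finger_force": force on a finger pad.
Only numpy, scipy, OpenCV 4.12 (cv2) and the standard library are available. Lean on these libraries where they do the work, as an engineer would, in place of code of your own. Each camera call takes 0.05 s, during which the arm holds its last target. There are 200 camera calls.

## Working session

There is one attempt and no reset: what is moved stays moved. The work goes in short steps, Python scripts to look and compute and a tool call to move; the robot and the scene stay as the last step left them, time stands still between calls to the robot, and variables do not carry over. Pictures are saved under pics/ and viewed, at most 10 in all, crops included, and the job is handed in when it is done.

Besides the shell and the picture viewer there is one more tool, called after "Request:" by a JSON object that holds its "api" and its "payload". send_rows: Moves the arm, as the interface text tells. Its arguments: {"type":"object","properties":{"rows":{"type":"string"},"grip_force":{"type":"number"}},"required":["rows"]}

```bash
mkdir -p pics; cat > h.py <<'E'
import numpy as np, cv2
from plant import ctrl
def w(pic,p):
    E=np.array(pic["extrinsics"]); return E[:3,:3].T@(np.array(p)-E[:3,3])
def px(pic,P):
    E=np.array(pic["extrinsics"]); c=E[:3,:3]@np.array(P)+E[:3,3]
    return np.array([pic["fx"]*c[0]/c[2]+pic["cx"],pic["fy"]*c[1]/c[2]+pic["cy"]])
def ray(pic,u,v,z):
    E=np.array(pic["extrinsics"]);R=E[:3,:3].T;o=-R@E[:3,3]
    d=R@np.array([(u-pic["cx"])/pic["fx"],(v-pic["cy"])/pic["fy"],1]); return o+d*(z-o[2])/d[2]
def save(pic,n): cv2.imwrite("pics/"+n,pic["color"][:,:,::-1])
E
python3 - <<'E'
from h import *
np.set_printoptions(precision=4,suppress=True)
for n in ["scene","side","wrist"]:
    p=ctrl.read_camera(n); save(p,n+"0.png"); print(n, w(p,[0,0,0]))
    for t in ["case_a","dock","latch","candle_cup","wax_tin","spinning_top"]:
        for r in ctrl.look_for(p,t)[:4]: 
            P=w(p,r["position"]); print(n,t,round(r["p"],2),P,px(p,P).round())
s=ctrl.get_state(); print(s)
E
```

```text
scene [ 0.0275 -1.1147  0.6805]
scene case_a 0.92 [ 0.4297 -0.5593  0.0589] [315. 295.]
scene case_a 0.82 [0.4363 0.0207 0.052 ] [207. 182.]
scene case_a 0.71 [ 0.5455 -0.1503  0.0246] [267. 206.]
scene case_a 0.69 [ 0.4599 -0.4263  0.0485] [293. 260.]
scene dock 0.75 [ 0.5423 -0.1743  0.0226] [270. 210.]
scene latch 0.57 [ 0.5455 -0.1475  0.0275] [266. 204.]
scene candle_cup 0.55 [0.6215 0.0073 0.0538] [263. 169.]
scene wax_tin 0.82 [ 0.5998 -0.4571  0.0288] [349. 254.]
scene spinning_top 0.59 [ 0.667  -0.3491  0.014 ] [344. 230.]
scene spinning_top 0.26 [0.436  0.0179 0.0486] [207. 184.]
side [-0.0707 -1.299   0.6054]
side case_a 0.85 [ 0.4266 -0.5557  0.0454] [315. 291.]
side case_a 0.77 [0.4356 0.019  0.0406] [210. 199.]
side case_a 0.7 [ 0.4503 -0.4277  0.0448] [292. 262.]
side dock 0.61 [ 0.5414 -0.1707  0.0169] [273. 223.]
side candle_cup 0.87 [0.6192 0.0068 0.0474] [268. 187.]
side wax_tin 0.64 [ 0.5977 -0.4594  0.0313] [354. 258.]
side spinning_top 0.48 [ 0.6674 -0.3502  0.0137] [350. 240.]
wrist [0.6741 0.0725 0.3741]
wrist case_a 0.64 [0.4721 0.0483 0.0657] [ 45. 139.]
wrist dock 0.86 [ 0.5832 -0.1239  0.02  ] [202. 295.]
wrist candle_cup 0.58 [0.6232 0.0196 0.1039] [218. 181.]
{'time': 1.05, 'qpos': array([-0.15  ,  0.2863,  1.5767,  0.    ,  1.2786, -0.15  ]), 'dq': array([-0.0006,  0.0006, -0.0008,  0.0001,  0.0001, -0.0007]), 'joint_efforts': array([ -0.0008, -40.5974, -29.2948,  -0.0002,   0.0006,  -0.    ]), 'eef_pos': array([0.675, 0.   , 0.25 ]), 'tcp_rot': array([0.7071, 0.7071, 0.    , 0.    ]), 'contact_force': array([ 0.9779, -0.1656, -0.0382]), 'wrist_torque': array([-0.0064,  0.0518, -0.0078]), 'finger_force': 0.0, 'opening': 0.9985725135504118}
```

View pics/scene0.png

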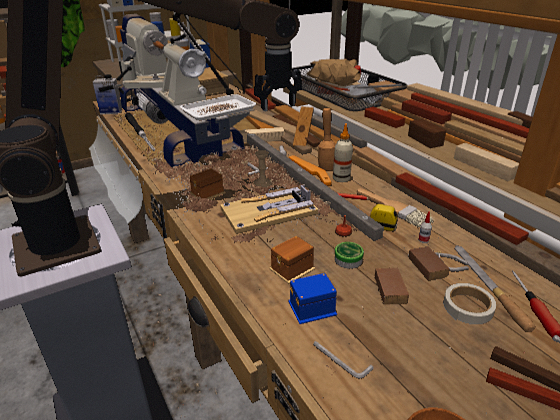

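View pics/wrist0.png

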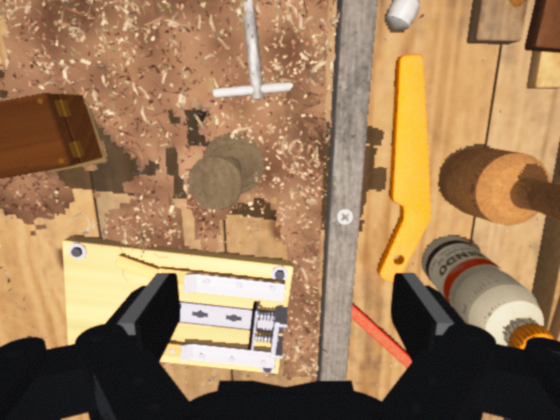

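View pics/side0.png

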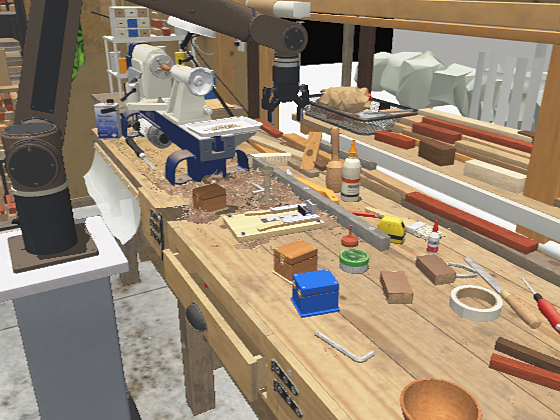

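The scene view shows one brown case near the lathe at about (207,182), a second brown one at (293,258), and the blue decoy at (314,297). The dock is at (270,208) with its opening towards the robot. In the wrist view the dock lies at (180,305), turned by a few degrees, with the cup at (220,180). I'll move the wrist camera over the dock and the first case.

Units first: shifts go in shares of 300 mm and turns go in shares of 120 degrees. So -175 mm / 300 = -0.5833, -165 mm / 300 = -0.55.

Request:
{"api": "send_rows", "payload": {"rows": "0 0 0 -0.0833 -0.1333 -0.0667 1;0 0 0 -0.1833 -0.2833 -0.1333 1;0 0 0 -0.2833 -0.4167 -0.2 1;0 0 0 -0.3667 -0.55 -0.2667 1;0 0 0 -0.4 -0.5833 -0.2667 1;0 0 0 -0.4 -0.5833 -0.2667 1"}}

```text
time: 1.8
eef_pos: [0.4997, -0.1203, 0.3299]
tcp_rot: [0.708, 0.707, 0.0, 0.0]
contact_force: [-0.2, 0.3, -1.2]
opening: 0.994
finger_force: 0.0
```

```bash
python3 - <<'E'
from h import *
np.set_printoptions(precision=4,suppress=True)
p=ctrl.read_camera("wrist"); save(p,"wrist1.png"); print(w(p,[0,0,0]),p["fx"],np.array(p["extrinsics"]))
np.save("w1.npy",p,allow_pickle=True)
for t in ["case_a","dock","latch","candle_cup"]:
    for r in ctrl.look_for(p,t)[:4]: 
        P=w(p,r["position"]); print(t,round(r["p"],2),P,px(p,P).round())
print(ctrl.get_state()["eef_pos"])
E
```

```text
[ 0.4989 -0.0479  0.4539] 359.40107479563994 [[ 1.     -0.0022  0.0016 -0.4998]
 [-0.0026 -0.9601  0.2797 -0.1717]
 [ 0.0009 -0.2797 -0.9601  0.422 ]
 [ 0.      0.      0.      1.    ]]
case_a 0.84 [ 0.4738 -0.3726  0.0456] [266. 360.]
case_a 0.79 [0.444  0.0263 0.0632] [229.  30.]
dock 0.66 [ 0.554  -0.1417  0.024 ] [330. 188.]
dock 0.49 [ 0.4727 -0.3735  0.0471] [266. 362.]
latch 0.69 [ 0.5485 -0.1413  0.0206] [325. 187.]
latch 0.22 [ 0.5588 -0.1417  0.0224] [334. 188.]
candle_cup 0.91 [0.613  0.0103 0.0642] [399.  47.]
[ 0.5005 -0.1193  0.329 ]
```

View pics/wrist1.png

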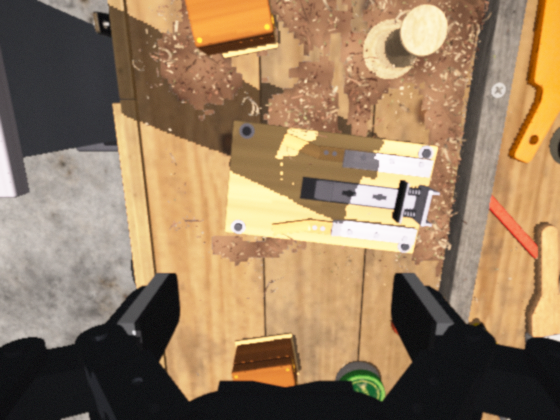

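This wrist view shows the dock with corners near (236,122), (438,144), (413,254) and (227,236). Case 1 is cut off at the top at (232,25), case 2 is at the bottom at (266,360), and the cup is at (400,45). I'll enlarge the dock for accurate corners.

```bash
python3 - <<'E'
from h import *
im=cv2.imread("pics/wrist1.png")
cv2.imwrite("pics/crop1.png",cv2.resize(im[110:270,215:455],None,fx=3.3333,fy=3.3333,interpolation=cv2.INTER_CUBIC))
E
```

```text
(no output)
```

View pics/crop1.png

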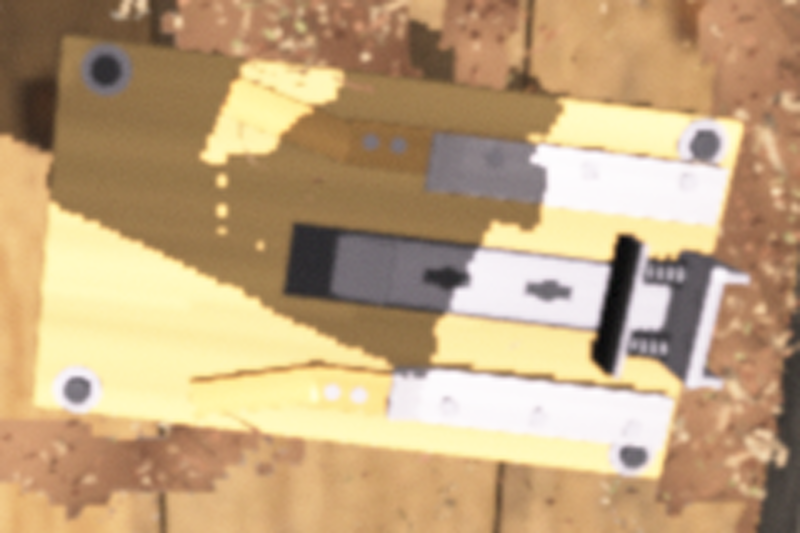

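```bash
python3 - <<'E'
from h import *
from scipy.optimize import least_squares
np.set_printoptions(precision=4,suppress=True)
p=np.load("w1.npy",allow_pickle=True).item()
f=lambda c:np.array(c)/3.3333+[215-.35,110-.35]
L=[((64,36),-135,70,18),((742,122),112,70,18),((660,478),112,-70,18),((36,405),-135,-70,18),((428,190),0,33,28.5),((722,224),112,33,28.5),((391,368),0,-33,28.5)]
D=np.array([l[1:] for l in L])/1e3; U=np.array([f(l[0]) for l in L])
W=np.array([ray(p,*u,d[2])[:2] for u,d in zip(U,D)])
def tf(q,d): c,s=np.cos(q[2]),np.sin(q[2]); return d[:,:2]@np.array([[c,s],[-s,c]])+q[:2]
r=least_squares(lambda q:(tf(q,D)-W).ravel(),[.55,-.15,-.1],loss="soft_l1",f_scale=.002)
q=r.x; print("dock",q,np.degrees(q[2])); print((tf(q,D)-W)*1e3)
np.save("dock.npy",q)
c,s=np.cos(q[2]),np.sin(q[2])
loc=lambda u,z:(np.array([[c,s],[-s,c]])@(ray(p,*f(u),z)[:2]-q[:2]))*1e3
for n,u,z in [("ramp start",(290,260),.018),("ramp start",(286,292),.018),("buffer plate face top",(618,238),.05)]: print(n,loc(u,z))
for n in [-88,-30,0,35]: print(n,tf(q,np.array([[n/1e3,0]])))
E
```

```text
dock [ 0.5632 -0.1469 -0.1233] -7.065122249484589
[[-1.6007  0.4505]
 [ 0.9262  0.5916]
 [-0.1636 -0.5414]
 [-2.2696 -1.0748]
 [-1.1225  0.2844]
 [ 3.7668 -0.9593]
 [ 1.6775  1.2271]]
ramp start [-43.5166  -0.5001]
ramp start [-43.3704 -12.7915]
buffer plate face top [64.5968 27.3171]
-88 [[ 0.4758 -0.136 ]]
-30 [[ 0.5334 -0.1432]]
0 [[ 0.5632 -0.1469]]
35 [[ 0.5979 -0.1512]]
```

To row units: 90 mm / 300 = 0.3, 60 mm / 300 = 0.2.

Request:
{"api": "send_rows", "payload": {"rows": "0 0 0 0.1 -0.1 0 1;0 0 0 0.2 -0.1 0 1;0 0 0 0.3 -0.1 0 1;0 0 0 0.3 -0.1 0 1"}}

```text
time: 2.55
eef_pos: [0.4702, -0.0282, 0.3297]
tcp_rot: [0.706, 0.708, -0.0, -0.0]
contact_force: [-0.8, -0.0, 0.2]
opening: 1.003
finger_force: 0.0
```

```bash
python3 - <<'E'
from h import *
np.set_printoptions(precision=4,suppress=True)
p=ctrl.read_camera("wrist"); np.save("w2.npy",p,allow_pickle=True)
for t in ["case_a"]:
    for r in ctrl.look_for(p,t)[:4]: 
        P=w(p,r["position"]); print(t,round(r["p"],2),P,px(p,P).round())
print(ctrl.get_state()["eef_pos"])
u=px(p,[.44,.02,.05]);print(u)
a,b=max(0,int(u[1])-75),max(0,int(u[0])-100)
im=p["color"][a:a+150,b:b+200,::-1]; print(a,b)
cv2.imwrite("pics/crop2.png",cv2.resize(im,None,fx=4,fy=4,interpolation=cv2.INTER_CUBIC))
E
```

```text
case_a 0.78 [0.4453 0.0434 0.0648] [262. 109.]
[ 0.4703 -0.0298  0.3297]
[258.3188 131.5015]
56 158
```

View pics/crop2.png

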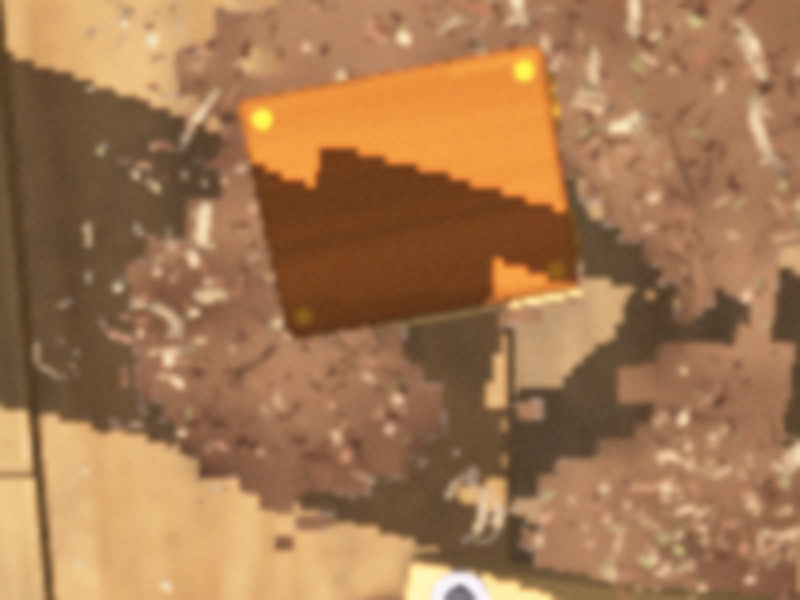

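```bash
cat >> h.py <<'E'
def rect(pic,C,off,sc,z=.064):
    W=np.array([ray(pic,*(np.array(c)/sc+off-.4),z)[:2] for c in C]) # TL TR BR BL
    ctr=W.mean(0); e=(W[1]+W[2]-W[0]-W[3])/2; f=(W[0]+W[1]-W[2]-W[3])/2
    return W,ctr,np.degrees(np.arctan2(e[1],e[0])),np.linalg.norm(e),np.degrees(np.arctan2(-f[0],f[1])),np.linalg.norm(f)
E
python3 - <<'E'
from h import *
p=np.load("w2.npy",allow_pickle=True).item()
print(*rect(p,[(242,102),(543,47),(578,290),(292,333)],np.array([158,56]),4))
E
```

```text
[[0.40086641 0.07094318]
 [0.47750946 0.08425848]
 [0.48733032 0.02449965]
 [0.41134906 0.01310098]] [0.44426381 0.04820057] 9.197890194285048 0.07730614521253332 9.79540103315615 0.05967041897004976
```

To row units: 180 mm / 300 = 0.6, 170 mm / 300 = 0.5667, 80.5 degrees / 120 = 0.6708.

Request:
{"api": "send_rows", "payload": {"rows": "0 0 0.0875 0.0333 -0.0133 0.0667 1;0 0 0.175 0.0667 -0.0267 0.15 1;0 0 0.2625 0.1 -0.04 0.2333 1;0 0 0.35 0.14 -0.05 0.3333 1;0 0 0.4375 0.1833 -0.06 0.4333 1;0 0 0.525 0.2233 -0.0733 0.5167 1;0 0 0.6083 0.2567 -0.0867 0.5667 1;0 0 0.6708 0.2567 -0.0867 0.6 1"}}

```text
time: 3.65
eef_pos: [0.4435, 0.0468, 0.1487]
tcp_rot: [0.997, 0.08, -0.001, -0.0]
contact_force: [0.1, -0.3, 0.2]
opening: 0.997
finger_force: 0.0
```

Request:
{"api": "send_rows", "payload": {"rows": "0 0 0 0 0 0 1;0 0 0 0 0 0 1"}}

```text
time: 3.9
eef_pos: [0.4445, 0.0465, 0.1504]
tcp_rot: [0.997, 0.083, 0.0, 0.0]
contact_force: [-0.0, -0.1, 0.4]
opening: 0.995
finger_force: 0.0
```

```bash
python3 - <<'E'
from h import *
from scipy.spatial.transform import Rotation as R
p=ctrl.read_camera("wrist"); save(p,"w3.png")
for r in ctrl.look_for(p,"case_a")[:2]:
    P=w(p,r["position"]); print(round(r["p"],2),P,px(p,P).round())
s=ctrl.get_state(); print(s["eef_pos"],R.from_quat(s["tcp_rot"]).as_matrix().round(3),s["contact_force"],s["qpos"])
E
```

```text
0.64 [0.44719718 0.04625194 0.06194091] [288. 223.]
[0.44459409 0.04662927 0.15069877] [[ 0.986  0.166  0.001]
 [ 0.166 -0.986 -0.   ]
 [ 0.001  0.    -1.   ]] [ 0.19520552  0.27593604 -0.02690087] [-1.23138707e-01 -1.21263909e-01  2.20469362e+00 -7.62628546e-05
  1.05693202e+00  1.28128346e+00]
```

View pics/w3.png

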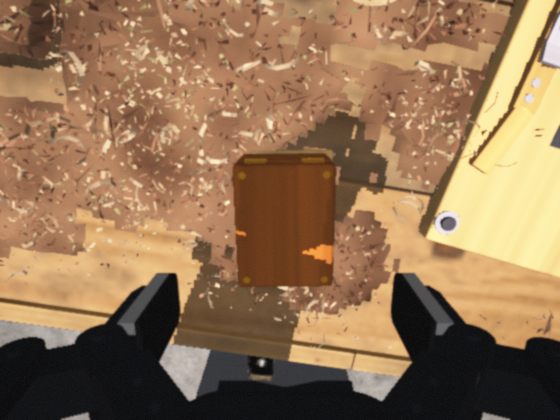

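The picture shows the case square to the fingers and centred at about (284,225), so I'll descend, grip and lift to weigh it.

To row units: 108 mm / 300 = 0.36, 80 mm / 300 = 0.2667.

Request:
{"api": "send_rows", "payload": {"rows": "0 0 0 0 0 0.1333 1;0 0 0 0 0 0.2667 1;0 0 0 0 0 0.36 1;0 0 0 0 0 0.36 1;0 0 0 0 0 0.36 0.5;0 0 0 0 0 0.36 0.3;0 0 0 0 0 0.36 0.3;0 0 0 0 0 0.36 0.3", "grip_force": 50}}

```text
time: 5.0
eef_pos: [0.4457, 0.0469, 0.044]
tcp_rot: [0.997, 0.083, 0.002, 0.0]
contact_force: [-1.1, -0.0, 7.1]
opening: 0.719
finger_force: 57.3
```

To row units: -60 mm / 300 = -0.2, -40 mm / 300 = -0.1333.

Request:
{"api": "send_rows", "payload": {"rows": "0 0 0 0 0 0 0.3;0 0 0 0 0 0 0.3;0 0 0 0 0 -0.0667 0.3;0 0 0 0 0 -0.1333 0.3;0 0 0 0 0 -0.2 0.3;0 0 0 0 0 -0.2 0.3;0 0 0 0 0 -0.2 0.3;0 0 0 0 0 -0.2 0.3"}}

```text
time: 6.0
eef_pos: [0.4427, 0.0471, 0.1005]
tcp_rot: [0.997, 0.083, -0.002, -0.0]
contact_force: [-0.4, 0.9, -5.7]
opening: 0.718
finger_force: 57.9
```

```bash
cat >> h.py <<'E'
def weigh():
    F=[]
    for _ in range(4): ctrl.read_camera("wrist"); F.append(ctrl.get_state()["contact_force"])
    s=ctrl.get_state(); print(np.round(F,2),np.mean(F,0),s["wrist_torque"],s["eef_pos"],s["opening"],s["finger_force"],s["time"])
E
python3 -c "
from h import *
weigh()"
```

```text
[[ 0.04 -0.58 -6.77]
 [-0.86 -0.98 -6.44]
 [-0.74  0.13 -6.69]
 [-0.18 -0.33 -6.74]] [-0.4347313  -0.44016697 -6.65909753] [ 0.0361635  -0.04503394  0.01111307] [0.44361868 0.04707388 0.10140905] 0.7145174184824417 57.86849856376648 6.2
```

About 6.7 N for the first case. I'll put it back and weigh the other.

To row units: 60 mm / 300 = 0.2, 58 mm / 300 = 0.1933.

Request:
{"api": "send_rows", "payload": {"rows": "0 0 0 0 0 0.0833 0.3;0 0 0 0 0 0.16 0.3;0 0 0 0 0 0.1933 0.3;0 0 0 0 0 0.2 0.3;0 0 0 0 0 0.2 0.3;0 0 0 0 0 0.2 1;0 0 0 0 0 0.2 1;0 0 0 0 0 0.2 1"}}

```text
time: 7.2
eef_pos: [0.4448, 0.0469, 0.0426]
tcp_rot: [0.997, 0.083, 0.001, 0.0]
contact_force: [0.2, -0.7, -0.7]
opening: 1.004
finger_force: 0.0
```

To row units: 300 mm / 300 = 1, 240 mm / 300 = 0.8.

Request:
{"api": "send_rows", "payload": {"rows": "0 0 0 0 0 -0.1333 1;0 0 0 0 0 -0.3 1;0 0 0 0 0 -0.5 1;0 0 0 -0.0333 0.2 -0.6 1;0 0 0 -0.0667 0.4 -0.6 1;0 0 0 -0.1 0.6 -0.6 1;0 0 0 -0.1333 0.8 -0.6 1;0 0 0 -0.1667 1 -0.6 1"}}

```text
time: 8.2
eef_pos: [0.4439, -0.2593, 0.2223]
tcp_rot: [0.997, 0.083, 0.0, 0.0]
contact_force: [1.4, 0.3, 0.7]
opening: 0.997
finger_force: 0.0
```

To row units: 140 mm / 300 = 0.4667, 120 mm / 300 = 0.4.

Request:
{"api": "send_rows", "payload": {"rows": "0 0 0 -0.0333 0.2 0 1;0 0 0 -0.0667 0.4 0 1;0 0 0 -0.0667 0.4667 0 1;0 0 0 -0.0667 0.4667 0 1;0 0 0 -0.0667 0.4667 0 1"}}

```text
time: 8.82
eef_pos: [0.4478, -0.3968, 0.2217]
tcp_rot: [0.997, 0.083, -0.0, -0.001]
contact_force: [0.3, 0.9, -0.6]
opening: 0.998
finger_force: 0.0
```

```bash
python3 - <<'E'
from h import *
p=ctrl.read_camera("wrist"); save(p,"w4.png"); np.save("w4.npy",p,allow_pickle=True)
for r in ctrl.look_for(p,"case_a")[:3]:
    P=w(p,r["position"]); print(round(r["p"],2),P,px(p,P).round())
s=ctrl.get_state(); print(s["eef_pos"],s["tcp_rot"],s["contact_force"],s["time"])
E
```

```text
0.94 [ 0.47524427 -0.398824    0.0651913 ] [296. 167.]
0.61 [ 0.44761875 -0.52179354  0.06212013] [436. 224.]
[ 0.44790342 -0.39668155  0.22204182] [ 9.96484590e-01  8.37758323e-02 -4.21857707e-05 -2.64332084e-04] [ 0.50813972 -0.55521793 -0.08491   ] 8.925
```

View pics/w4.png

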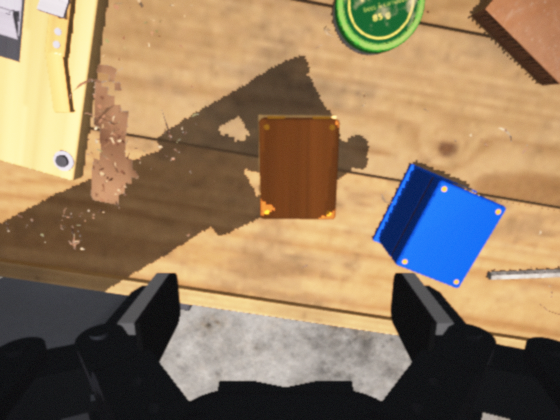

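Case 2 is at (299,167), almost square to the tool; the blue decoy's nearest point at finger height is over 50 mm from it, so there is room for the finger.

```bash
python3 - <<'E'
from h import *
from scipy.spatial.transform import Rotation as R
p=np.load("w4.npy",allow_pickle=True).item()
W,c,a,l,b,m=rect(p,[(261,116),(339,116),(336,218),(260,217)],np.array([.4,.4]),1)
print(c,a,l,b,m)
s=ctrl.get_state(); T=R.from_quat(s["tcp_rot"]).as_matrix()
print(T.T@(np.array([*c,.042])-s["eef_pos"])*1e3, np.degrees(np.arctan2(T[1,0],T[0,0])))
E
```

```text
[ 0.47405512 -0.40178299] -80.85893236377096 0.0606468198929522 -80.96413973554769 0.08028006386811115
[ 24.9400319    9.49230569 180.0357861 ] 9.611269228446684
```

To row units: 180 mm / 300 = 0.6, 9.5 mm / 300 = 0.0317.

Request:
{"api": "send_rows", "payload": {"rows": "0 0 0 0.0667 0.0267 0.15 1;0 0 0 0.0833 0.0317 0.3 1;0 0 0 0.0833 0.0317 0.4667 1;0 0 0 0.0833 0.0317 0.6 1;0 0 0 0.0833 0.0317 0.6 1;0 0 0 0.0833 0.0317 0.6 0.3;0 0 0 0.0833 0.0317 0.6 0.3;0 0 0 0.0833 0.0317 0.6 0.3"}}

```text
time: 9.93
eef_pos: [0.4753, -0.4051, 0.0452]
tcp_rot: [0.997, 0.083, 0.002, 0.002]
contact_force: [-0.1, -0.0, 5.7]
opening: 0.719
finger_force: 57.8
```

To row units: -60 mm / 300 = -0.2, -40 mm / 300 = -0.1333.

Request:
{"api": "send_rows", "payload": {"rows": "0 0 0 0 0 0 0.3;0 0 0 0 0 0 0.3;0 0 0 0 0 -0.0667 0.3;0 0 0 0 0 -0.1333 0.3;0 0 0 0 0 -0.2 0.3;0 0 0 0 0 -0.2 0.3;0 0 0 0 0 -0.2 0.3;0 0 0 0 0 -0.2 0.3"}}

```text
time: 10.92
eef_pos: [0.4732, -0.4031, 0.1008]
tcp_rot: [0.997, 0.083, -0.001, -0.001]
contact_force: [0.7, 1.0, -1.4]
opening: 0.719
finger_force: 57.1
```

```bash
python3 -c "
from h import *
weigh()"
```

```text
[[-0.09 -0.06 -2.71]
 [-0.22 -0.32 -3.07]
 [ 0.68  0.09 -2.01]
 [-0.11 -0.61 -3.  ]] [ 0.06415026 -0.22731018 -2.69530069] [ 0.00393866 -0.02119071 -0.01060887] [ 0.47353201 -0.40342906  0.10125942] 0.7197690544999479 57.12125480175018 11.125
```

The second case weighs 2.7 N against 6.7 N, so the first one is the full case. I'll put this one back and return to the first, taking a look at the dock on the way.

To row units: 60 mm / 300 = 0.2, 58 mm / 300 = 0.1933.

Request:
{"api": "send_rows", "payload": {"rows": "0 0 0 0 0 0.0833 0.3;0 0 0 0 0 0.16 0.3;0 0 0 0 0 0.1933 0.3;0 0 0 0 0 0.2 0.3;0 0 0 0 0 0.2 0.3;0 0 0 0 0 0.2 1;0 0 0 0 0 0.2 1;0 0 0 0 0 0.2 1"}}

```text
time: 12.12
eef_pos: [0.4739, -0.4039, 0.042]
tcp_rot: [0.997, 0.083, 0.0, 0.0]
contact_force: [0.1, 0.9, -0.0]
opening: 1.0
finger_force: 0.0
```

To row units: -220 mm / 300 = -0.7333, -180 mm / 300 = -0.6.

Request:
{"api": "send_rows", "payload": {"rows": "0 0 0 0 0 -0.1333 1;0 0 0 0 0 -0.3 1;0 0 0 0 0 -0.5 1;0 0 0 0.0267 -0.2 -0.6 1;0 0 0 0.0667 -0.4 -0.6 1;0 0 0 0.1 -0.6 -0.6 1;0 0 0 0.1167 -0.7333 -0.6 1;0 0 0 0.1167 -0.7333 -0.6 1"}}

```text
time: 13.12
eef_pos: [0.4718, -0.1785, 0.2219]
tcp_rot: [0.996, 0.085, -0.0, -0.0]
contact_force: [-0.6, -0.4, 0.4]
opening: 1.004
finger_force: 0.0
```

```bash
python3 - <<'E'
from h import *
ctrl.read_camera("wrist");p=ctrl.read_camera("wrist"); np.save("w5.npy",p,allow_pickle=True)
s=ctrl.get_state(); print(s["eef_pos"],s["tcp_rot"],s["time"])
q=np.load("dock.npy");c,sn=np.cos(q[2]),np.sin(q[2])
im=cv2.resize(p["color"][:,:,::-1],(800,600),interpolation=cv2.INTER_CUBIC)
for x,y in [(-135,70),(112,70),(112,-70),(-135,-70)]:
    x/=1e3;y/=1e3; u=px(p,[q[0]+c*x-sn*y,q[1]+sn*x+c*y,.018]); print(u)
cv2.imwrite("pics/w5.png",im)
E
```

```text
[ 0.47220088 -0.1810892   0.22221783] [9.96527615e-01 8.32614914e-02 2.07255878e-04 4.41024042e-04] 13.225
[155.62151701 202.16178229]
[ 217.64911151 -100.05449121]
[390.08752386 -38.85639988]
[297.56630237 242.0849531 ]
```

View pics/w5.png

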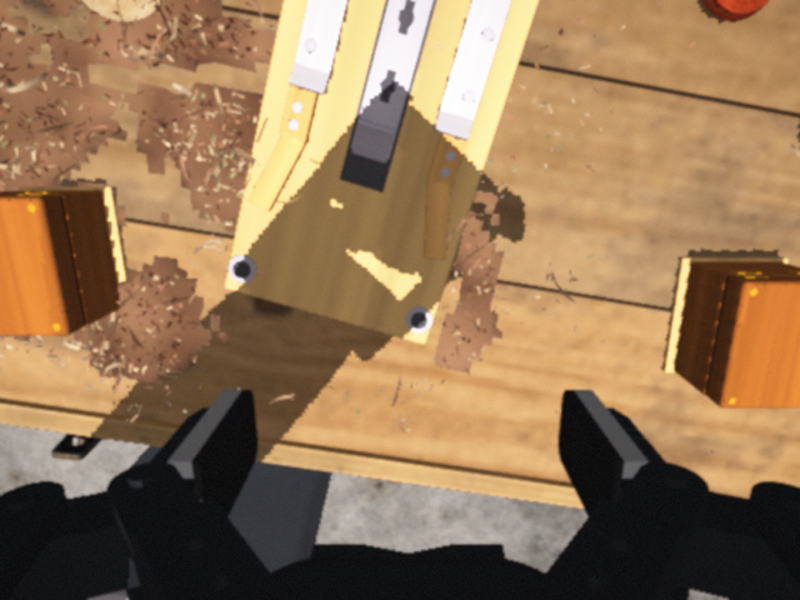

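The front corners of the dock at (225,289) and (427,343) lie within about 2 px of where the fit puts them. Next I'll refit from both views.

```bash
python3 - <<'E'
from h import *
from scipy.optimize import least_squares
np.set_printoptions(precision=4,suppress=True)
p1=np.load("w1.npy",allow_pickle=True).item();p5=np.load("w5.npy",allow_pickle=True).item()
L=[(p1,np.array(c)/3.3333+[214.65,109.65],*d) for c,*d in [((64,36),-135,70,18),((742,122),112,70,18),((660,478),112,-70,18),((36,405),-135,-70,18),((428,190),0,33,28.5),((391,368),0,-33,28.5)]]
L+=[(p5,np.array(c)/1.42857-.15,*d) for c,*d in [((225,289),-135,70,18),((427,343),-135,-70,18),((323,93),0,33,28.5),((437,130),0,-33,28.5)]]
def wp(q,x,y,z): c,s=np.cos(q[2]),np.sin(q[2]);x/=1e3;y/=1e3;return [q[0]+c*x-s*y,q[1]+s*x+c*y,z/1e3]
f=lambda q:np.concatenate([px(p,wp(q,*d))-u for p,u,*d in L])
r=least_squares(f,[.563,-.147,-.123],loss="soft_l1",f_scale=1.5);q=r.x
print(q,np.degrees(q[2]));print(f(q).reshape(-1,2));np.save("dock.npy",q)
for x in (-88,-75,-30,35): print(x,wp(q,x,0,0))
# each view alone
for a,b in((0,6),(6,10)):
    M=L[a:b];print(least_squares(lambda q:np.concatenate([px(p,wp(q,*d))-u for p,u,*d in M]),q).x)
E
```

```text
[ 0.5636 -0.1474 -0.1216] -6.969865368689276
[[-1.0992  0.3038]
 [ 1.0798 -0.1763]
 [ 0.2444  0.6784]
 [-1.2873  1.402 ]
 [-0.6323  0.2477]
 [ 1.7676 -0.4941]
 [-0.8627 -0.1516]
 [-0.2576  1.7668]
 [ 1.7267  0.0849]
 [-1.4479 -1.6241]]
-88 [np.float64(0.4762563469417462), np.float64(-0.13676508107733115), 0.0]
-75 [np.float64(0.48916027838943976), np.float64(-0.13834259595625467), 0.0]
-30 [np.float64(0.5338277334006867), np.float64(-0.14380322438329762), 0.0]
35 [np.float64(0.5983473906391545), np.float64(-0.15169079877791522), 0.0]
[ 0.5636 -0.1472 -0.1253]
[ 0.5636 -0.1474 -0.1182]
```

To row units: -229 mm / 300 = -0.7633, -225 mm / 300 = -0.75.

Request:
{"api": "send_rows", "payload": {"rows": "0 0 0 0.0067 -0.2 0 1;0 0 0 0.0167 -0.4 0 1;0 0 0 0.0267 -0.6 0 1;0 0 0 0.03 -0.75 0 1;0 0 0 0.03 -0.7633 0.1 1;0 0 0 0.03 -0.7633 0.1 1"}}

```text
time: 13.98
eef_pos: [0.442, 0.0461, 0.19]
tcp_rot: [0.997, 0.083, -0.003, -0.0]
contact_force: [0.1, -0.2, 0.4]
opening: 0.999
finger_force: 0.0
```

To row units: 148 mm / 300 = 0.4933, 140 mm / 300 = 0.4667.

Request:
{"api": "send_rows", "payload": {"rows": "0 0 0 0.0067 0 0.1667 1;0 0 0 0.0067 0 0.3333 1;0 0 0 0.0067 0 0.4667 1;0 0 0 0.0067 0 0.4933 1;0 0 0 0.0067 0 0.4933 1;0 0 0 0.0067 0 0.4933 0.3;0 0 0 0.0067 0 0.4933 0.3;0 0 0 0.0067 0 0.4933 0.3"}}

```text
time: 14.98
eef_pos: [0.447, 0.0466, 0.0463]
tcp_rot: [0.997, 0.083, 0.002, 0.0]
contact_force: [-0.2, -0.1, 6.8]
opening: 0.72
finger_force: 56.8
```

To row units: 170 mm / 300 = 0.5667, 120 mm / 300 = 0.4, 16.5 degrees / 120 = 0.1375.

Request:
{"api": "send_rows", "payload": {"rows": "0 0 0 0 0 0 0.3;0 0 0 0 0 -0.1 0.3;0 0 0 0 0 -0.2 0.3;0 0 0 0 0 -0.3 0.3;0 0 0.0667 0.0267 0.2 -0.3 0.3;0 0 0.1333 0.0267 0.4 -0.3 0.3;0 0 0.1375 0.0267 0.5667 -0.3 0.3;0 0 0.1375 0.0267 0.5667 -0.3 0.3"}}

```text
time: 15.98
eef_pos: [0.4807, -0.1226, 0.1335]
tcp_rot: [0.998, -0.063, -0.0, 0.0]
contact_force: [-0.4, 1.3, -5.8]
opening: 0.716
finger_force: 61.7
```

```bash
cat > rel.py <<'E'
from h import *
from scipy.spatial.transform import Rotation as R
np.set_printoptions(precision=2,suppress=True)
def rel():
    s=ctrl.get_state(); q=np.load("dock.npy"); c,n=np.cos(q[2]),np.sin(q[2])
    T=R.from_quat(s["tcp_rot"]).as_matrix(); d=np.array([[c,n],[-n,c]])@(s["eef_pos"][:2]-q[:2])*1e3
    yaw=np.degrees(np.arctan2(T[1,0],T[0,0]))-np.degrees(q[2])
    F=np.array([[c,n],[-n,c]])@s["contact_force"][:2]
    print("dock xy",d,"z",s["eef_pos"][2]*1e3,"yaw err",yaw,"F dock",F,s["contact_force"][2],"tq",s["wrist_torque"],"open",s["opening"],"t",s["time"])
    E=[np.array([[c,-n],[n,c]])@np.array([x/1e3,0])+q[:2] for x in(-88,35)]
    for e in E: print("to go, tool axes",T.T@(np.array([*e,.060])-s["eef_pos"])*1e3)
if __name__=="__main__": ctrl.read_camera("wrist"); rel()
E
python3 rel.py
```

```text
dock xy [-86.24  16.49] z 133.0061314546859 yaw err -0.20424634329449365 F dock [-0.17 -0.17] -6.8638333597775025 tq [0.14 0.02 0.03] open 0.7155977947514173 t 16.025
to go, tool axes [-1.53 16.56 73.  ]
to go, tool axes [121.47  16.12  72.71]
```

To row units: 71 mm / 300 = 0.2367, 68 mm / 300 = 0.2267.

Request:
{"api": "send_rows", "payload": {"rows": "0 0 0 -0.005 0.055 0.0667 0.3;0 0 0 -0.005 0.055 0.15 0.3;0 0 0 -0.005 0.055 0.2 0.3;0 0 0 -0.005 0.055 0.2267 0.3;0 0 0 -0.005 0.055 0.2367 0.3;0 0 0 -0.005 0.055 0.2367 0.3"}}

```text
time: 16.77
eef_pos: [0.4783, -0.1356, 0.0644]
tcp_rot: [0.998, -0.061, 0.001, 0.0]
contact_force: [-2.5, 2.6, 0.6]
opening: 0.717
finger_force: 62.5
```

```bash
python3 rel.py
```

```text
dock xy [-86.11   1.39] z 64.42857547778254 yaw err 0.004271919643308308 F dock [-3.19  3.87] 2.451384251661226 tq [ 0.32  0.34 -0.02] open 0.718215298930941 t 16.825
to go, tool axes [-1.9   1.39  4.43]
to go, tool axes [121.1    1.4    4.59]
```

To row units: 45 mm / 300 = 0.15, -1.5 mm / 300 = -0.005.

Request:
{"api": "send_rows", "payload": {"rows": "0 0 0 0 0 -0.005 0.3;0 0 0 0.0333 0 -0.005 0.3;0 0 0 0.0733 0 -0.005 0.3;0 0 0 0.1133 0 -0.005 0.3;0 0 0 0.15 0 -0.005 0.3;0 0 0 0.15 0 -0.005 0.3"}}

```text
time: 17.58
eef_pos: [0.5244, -0.1419, 0.0649]
tcp_rot: [0.998, -0.061, 0.002, 0.001]
contact_force: [2.3, -1.4, -4.7]
opening: 0.715
finger_force: 62.0
```

```bash
python3 rel.py
```

```text
dock xy [-40.24   0.81] z 64.70845286898327 yaw err -0.034268240935273475 F dock [0.96 0.67] -4.202311418855315 tq [-0.05 -0.32  0.01] open 0.7190260734694037 t 17.625
to go, tool axes [-47.78   0.83   4.53]
to go, tool axes [75.22  0.76  4.99]
```

To row units: 32 mm / 300 = 0.1067, 24 mm / 300 = 0.08.

Request:
{"api": "send_rows", "payload": {"rows": "0 0 0 0.0267 0.0017 0 0.3;0 0 0 0.0533 0.0017 0 0.3;0 0 0 0.08 0.0017 0 0.3;0 0 0 0.1067 0.0017 0 0.3;0 0 0 0.1067 0.0017 0 0.3"}}

```text
time: 18.25
eef_pos: [0.5554, -0.146, 0.0645]
tcp_rot: [0.998, -0.061, 0.002, 0.0]
contact_force: [1.5, 0.2, -1.5]
opening: 0.718
finger_force: 62.2
```

```bash
python3 rel.py
```

```text
dock xy [-8.53  0.39] z 64.5226655579153 yaw err -0.03854444552946834 F dock [1.74 0.5 ] -3.590576720517227 tq [-0.01 -0.28 -0.01] open 0.7205551916409708 t 18.3
to go, tool axes [-79.48   0.44   4.25]
to go, tool axes [43.52  0.36  4.67]
```

To row units: 27 mm / 300 = 0.09, 22 mm / 300 = 0.0733.

Request:
{"api": "send_rows", "payload": {"rows": "0 0 0 0.0267 0.0013 0 0.3;0 0 0 0.0533 0.0013 0 0.3;0 0 0 0.0733 0.0013 0 0.3;0 0 0 0.09 0.0013 0 0.3;0 0 0 0.09 0.0013 0 0.3"}}

```text
time: 18.92
eef_pos: [0.5816, -0.1496, 0.0645]
tcp_rot: [0.998, -0.061, 0.001, 0.0]
contact_force: [-1.1, 0.5, -1.8]
opening: 0.717
finger_force: 62.5
```

```bash
python3 rel.py; python3 - <<'E'
from h import *
for n in("scene","side"):
    p=ctrl.read_camera(n)
    for r in ctrl.look_for(p,"latch")[:2]: print(n,r["p"],w(p,r["position"]))
E
```

```text
dock xy [18.07  0.05] z 64.5087821322298 yaw err -0.030594777105297233 F dock [-0.09  0.25] -1.9925948790812789 tq [-0.05 -0.08  0.04] open 0.7147311849980744 t 18.975
to go, tool axes [-106.08    0.11    4.22]
to go, tool axes [16.92  0.04  4.55]
```

To row units: 4 mm / 300 = 0.0133, 2 mm / 300 = 0.0067.

Request:
{"api": "send_rows", "payload": {"rows": "0 0 0 0.0067 0 0 0.3;0 0 0 0.0133 0 0 0.3;0 0 0 0.0133 0 0 0.3"}}

```text
time: 19.55
eef_pos: [0.5843, -0.1499, 0.0646]
tcp_rot: [0.998, -0.061, -0.0, -0.0]
contact_force: [-3.3, 0.9, 3.2]
opening: 0.715
finger_force: 62.7
```

To row units: 4 mm / 300 = 0.0133, 2 mm / 300 = 0.0067.

Request:
{"api": "send_rows", "payload": {"rows": "0 0 0 0.0067 0 0 0.3;0 0 0 0.0133 0 0 0.3;0 0 0 0.0133 0 0 0.3"}}

```text
time: 19.92
eef_pos: [0.5888, -0.1504, 0.0646]
tcp_rot: [0.998, -0.061, 0.0, 0.0]
contact_force: [-2.7, 1.3, 1.8]
opening: 0.716
finger_force: 62.6
```

```bash
python3 rel.py
```

```text
dock xy [25.39  0.12] z 64.5678937242386 yaw err -0.03019913116384121 F dock [-3.03  1.25] 2.3279773112093283 tq [-0.02  0.46 -0.04] open 0.7146781397055685 t 19.975
to go, tool axes [-113.39    0.18    4.5 ]
to go, tool axes [9.61 0.11 4.57]
```

Request:
{"api": "send_rows", "payload": {"rows": "0 0 0 0.0033 0 0 0.3;0 0 0 0.0067 0 0 0.3;0 0 0 0.0067 0 0 0.3"}}

```text
time: 20.35
eef_pos: [0.5907, -0.1506, 0.0646]
tcp_rot: [0.998, -0.061, 0.0, 0.0]
contact_force: [-3.9, 0.7, 3.0]
opening: 0.717
finger_force: 62.7
```

```bash
python3 rel.py
```

```text
dock xy [27.22  0.13] z 64.5415567685155 yaw err -0.03510454649624606 F dock [-3.88 -0.03] 1.8574588293476042 tq [-0.    0.7  -0.05] open 0.7160237886624561 t 20.4
to go, tool axes [-115.23    0.2     4.51]
to go, tool axes [7.77 0.12 4.54]
```

To row units: 2 mm / 300 = 0.0067, 1 mm / 300 = 0.0033.

Request:
{"api": "send_rows", "payload": {"rows": "0 0 0 0.0033 0 0 0.3;0 0 0 0.0067 0 0 0.3;0 0 0 0.0067 0 0 0.3"}}

```text
time: 20.78
eef_pos: [0.5926, -0.1509, 0.0645]
tcp_rot: [0.998, -0.061, 0.0, 0.0]
contact_force: [-3.8, 0.4, 1.9]
opening: 0.721
finger_force: 62.7
```

To row units: 2 mm / 300 = 0.0067, 1 mm / 300 = 0.0033.

Request:
{"api": "send_rows", "payload": {"rows": "0 0 0 0.0033 0 0 0.3;0 0 0 0.0067 0 0 0.3;0 0 0 0.0067 0 0 0.3"}}

```text
time: 21.15
eef_pos: [0.5946, -0.1511, 0.0646]
tcp_rot: [0.998, -0.061, 0.0, 0.0]
contact_force: [-3.5, 1.7, 3.4]
opening: 0.717
finger_force: 62.8
```

```bash
python3 rel.py
```

```text
dock xy [31.25  0.08] z 64.57652109296832 yaw err -0.029482934446950715 F dock [-4.01  0.18] 3.306649642019653 tq [-0.02  0.69 -0.05] open 0.7204777128361521 t 21.2
to go, tool axes [-119.25    0.14    4.53]
to go, tool axes [3.75 0.07 4.58]
```

To row units: 2 mm / 300 = 0.0067, 1 mm / 300 = 0.0033.

Request:
{"api": "send_rows", "payload": {"rows": "0 0 0 0.0033 0 0 0.3;0 0 0 0.0067 0 0 0.3;0 0 0 0.0067 0 0 0.3"}}

```text
time: 21.58
eef_pos: [0.5966, -0.1514, 0.0646]
tcp_rot: [0.998, -0.061, 0.0, 0.0]
contact_force: [-4.7, 1.0, 3.1]
opening: 0.713
finger_force: 62.8
```

```bash
python3 rel.py
```

```text
dock xy [33.16  0.08] z 64.54448146987052 yaw err -0.03197413773115887 F dock [-4.64 -0.2 ] 4.488146420106995 tq [ 0.01  0.68 -0.13] open 0.7209601101349803 t 21.625
to go, tool axes [-121.16    0.15    4.53]
to go, tool axes [1.84 0.08 4.54]
```

To row units: 2 mm / 300 = 0.0067, 1 mm / 300 = 0.0033.

Request:
{"api": "send_rows", "payload": {"rows": "0 0 0 0.0033 0 0 0.3;0 0 0 0.0067 0 0 0.3;0 0 0 0.0067 0 0 0.3"}}

```text
time: 22.0
eef_pos: [0.5985, -0.1516, 0.0646]
tcp_rot: [0.998, -0.061, 0.0, 0.0]
contact_force: [-3.9, 1.8, 3.2]
opening: 0.724
finger_force: 62.8
```

```bash
python3 rel.py|head -1
```

```text
dock xy [35.17  0.09] z 64.5869173505375 yaw err -0.026600936178090784 F dock [-4.81  0.56] 3.7384313654947885 tq [-0.03  0.75 -0.05] open 0.7188713201903031 t 22.05
```

Request:
{"api": "send_rows", "payload": {"rows": "0 0 0 0.0033 0 0 0.3;0 0 0 0.0067 0 0 0.3;0 0 0 0.0067 0 0 0.3"}}

```text
time: 22.42
eef_pos: [0.5996, -0.1517, 0.0647]
tcp_rot: [0.998, -0.061, -0.001, -0.0]
contact_force: [-7.3, 1.2, 6.2]
opening: 0.714
finger_force: 63.3
```

```bash
python3 rel.py|head -1
```

```text
dock xy [36.26  0.11] z 64.67469694620534 yaw err -0.020878116463238783 F dock [-7.64 -0.1 ] 6.322133514520203 tq [-0.05  1.25 -0.15] open 0.7153470941058396 t 22.475
```

To row units: 2 mm / 300 = 0.0067, 1 mm / 300 = 0.0033.

Request:
{"api": "send_rows", "payload": {"rows": "0 0 0 0.0033 0 0 0.3;0 0 0 0.0067 0 0 0.3;0 0 0 0.0067 0 0 0.3"}}

```text
time: 22.85
eef_pos: [0.6012, -0.1519, 0.0647]
tcp_rot: [0.998, -0.061, -0.002, -0.0]
contact_force: [-9.4, 1.1, 7.2]
opening: 0.718
finger_force: 63.5
```

```bash
python3 rel.py|head -1
```

```text
dock xy [37.88  0.09] z 64.74755558125706 yaw err -0.021811610888318178 F dock [-8.99  0.12] 8.799700364227764 tq [-0.02  1.47 -0.08] open 0.7120260843323145 t 22.9
```

To row units: 2 mm / 300 = 0.0067, 1 mm / 300 = 0.0033.

Request:
{"api": "send_rows", "payload": {"rows": "0 0 0 0.0033 0 0 0.3;0 0 0 0.0067 0 0 0.3;0 0 0 0.0067 0 0 0.3"}}

```text
time: 23.28
eef_pos: [0.603, -0.1522, 0.0647]
tcp_rot: [0.998, -0.061, -0.002, -0.0]
contact_force: [-10.6, 1.6, 7.9]
opening: 0.721
finger_force: 63.4
```

```bash
python3 rel.py|head -1
```

```text
dock xy [39.65  0.13] z 64.69967284695078 yaw err -0.023598044590841027 F dock [-10.36   0.59] 7.898450404014579 tq [-0.06  1.52 -0.16] open 0.7145306937125526 t 23.325
```

To row units: 2 mm / 300 = 0.0067, 1 mm / 300 = 0.0033.

Request:
{"api": "send_rows", "payload": {"rows": "0 0 0 0.0033 0 0 0.3;0 0 0 0.0067 0 0 0.3;0 0 0 0.0067 0 0 0.3"}}

```text
time: 23.7
eef_pos: [0.6039, -0.1523, 0.0648]
tcp_rot: [0.998, -0.061, -0.004, -0.0]
contact_force: [-13.2, 1.8, 11.1]
opening: 0.719
finger_force: 63.8
```

```bash
python3 rel.py|head -1
```

```text
dock xy [40.6   0.09] z 64.82460458206663 yaw err -0.008094364796830789 F dock [-13.3   -0.51] 11.689533142877206 tq [ 0.01  2.12 -0.11] open 0.7202958926600668 t 23.75
```

To row units: 1.5 mm / 300 = 0.005, 1 mm / 300 = 0.0033.

Request:
{"api": "send_rows", "payload": {"rows": "0 0 0 0.0033 0 0 0.3;0 0 0 0.005 0 0 0.3;0 0 0 0.005 0 0 0.3"}}

```text
time: 24.12
eef_pos: [0.6049, -0.1524, 0.0649]
tcp_rot: [0.998, -0.061, -0.005, -0.001]
contact_force: [-15.5, 1.8, 12.6]
opening: 0.717
finger_force: 64.0
```

```bash
python3 rel.py|head -1
```

```text
dock xy [41.58  0.08] z 64.88028559150335 yaw err -0.00315402760086414 F dock [-15.82  -0.43] 12.933022001486885 tq [-0.02  2.37 -0.17] open 0.716493180250037 t 24.175
```

The push has reached 16 N, and part of it is friction from pressing down. I'll ease the height, push a little more, then pull back gently to test the latch.

To row units: -2 mm / 300 = -0.0067, -1 mm / 300 = -0.0033.

Request:
{"api": "send_rows", "payload": {"rows": "0 0 0 0 0 -0.0033 0.3;0 0 0 0 0 -0.0067 0.3;0 0 0 0.0033 0 -0.0067 0.3;0 0 0 0.0033 0 -0.0067 0.3"}}

```text
time: 24.68
eef_pos: [0.6053, -0.1524, 0.065]
tcp_rot: [0.998, -0.061, -0.005, -0.001]
contact_force: [-13.0, 0.5, 4.6]
opening: 0.716
finger_force: 63.1
```

```bash
python3 rel.py|head -1
```

```text
dock xy [42.    0.14] z 65.01750363671113 yaw err -0.013358945823592983 F dock [-12.5   -0.68] 4.933036274516466 tq [-0.18  2.11 -0.22] open 0.7169374706130048 t 24.725
```

To row units: 1.5 mm / 300 = 0.005, 1 mm / 300 = 0.0033.

Request:
{"api": "send_rows", "payload": {"rows": "0 0 0 0.0033 0 0 0.3;0 0 0 0.005 0 0 0.3;0 0 0 0.005 0 0 0.3"}}

```text
time: 25.1
eef_pos: [0.6062, -0.1525, 0.065]
tcp_rot: [0.998, -0.061, -0.006, -0.001]
contact_force: [-14.4, 1.9, 7.4]
opening: 0.718
finger_force: 63.4
```

```bash
python3 rel.py|head -1
```

```text
dock xy [42.98  0.14] z 65.08260531090909 yaw err -0.010532598497011492 F dock [-13.64  -0.85] 7.05761640674618 tq [-0.17  2.32 -0.16] open 0.7150931585209687 t 25.15
```

To row units: -5 mm / 300 = -0.0167, -4 mm / 300 = -0.0133.

Request:
{"api": "send_rows", "payload": {"rows": "0 0 0 -0.0067 0 0 0.3;0 0 0 -0.0133 0 0 0.3;0 0 0 -0.0167 0 0 0.3;0 0 0 -0.0167 0 0 0.3"}}

```text
time: 25.65
eef_pos: [0.604, -0.1523, 0.0648]
tcp_rot: [0.998, -0.061, -0.002, -0.0]
contact_force: [-4.9, -1.0, -4.5]
opening: 0.72
finger_force: 62.1
```

```bash
python3 rel.py|head -1
```

```text
dock xy [40.66  0.13] z 64.81047189613007 yaw err -0.03445059668146744 F dock [-3.83 -1.31] -3.597547600841426 tq [-0.4   0.92 -0.12] open 0.7224368228252812 t 25.7
```

To row units: -3 mm / 300 = -0.01, -1.5 mm / 300 = -0.005.

Request:
{"api": "send_rows", "payload": {"rows": "0 0 0 -0.005 0 0 0.3;0 0 0 -0.01 0 0 0.3;0 0 0 -0.01 0 0 0.3"}}

```text
time: 26.08
eef_pos: [0.6026, -0.152, 0.0654]
tcp_rot: [0.998, -0.061, 0.001, -0.0]
contact_force: [0.6, -2.5, -11.4]
opening: 0.715
finger_force: 61.2
```

```bash
python3 rel.py|head -1
```

```text
dock xy [39.2   0.23] z 65.57455143808208 yaw err -0.052675784250088675 F dock [ 1.36 -2.52] -11.816338713342796 tq [-0.33 -0.2  -0.07] open 0.7180442981700816 t 26.125
```

To row units: -2 mm / 300 = -0.0067, -1 mm / 300 = -0.0033.

Request:
{"api": "send_rows", "payload": {"rows": "0 0 0 -0.0033 0 0.0033 0.3;0 0 0 -0.0067 0 0.0033 0.3;0 0 0 -0.0067 0 0.0033 0.3"}}

```text
time: 26.5
eef_pos: [0.6021, -0.1519, 0.066]
tcp_rot: [0.998, -0.061, 0.003, 0.0]
contact_force: [5.7, -1.3, -12.4]
opening: 0.716
finger_force: 61.2
```

```bash
python3 rel.py|head -1
```

```text
dock xy [38.76  0.24] z 66.0094324788399 yaw err -0.0681264058383837 F dock [ 5.49 -0.04] -12.846820229162265 tq [-0.2  -1.13 -0.11] open 0.7180436992170779 t 26.55
```

Request:
{"api": "send_rows", "payload": {"rows": "0 0 0 -0.0033 0 0 0.3;0 0 0 -0.0067 0 0 0.3;0 0 0 -0.0067 0 0 0.3"}}

```text
time: 26.92
eef_pos: [0.6016, -0.1519, 0.0664]
tcp_rot: [0.998, -0.061, 0.005, 0.001]
contact_force: [8.6, -0.8, -14.7]
opening: 0.718
finger_force: 60.9
```

```bash
python3 rel.py|head -1
```

```text
dock xy [38.2   0.23] z 66.42846346695575 yaw err -0.07666819311193596 F dock [8.15 1.4 ] -14.259663447600355 tq [-0.14 -1.83 -0.07] open 0.7173248423605256 t 26.975
```

Pulling back meets rising resistance at x ≈ 38 mm, so the latch is holding. I'll go back to neutral, release and lift away.

To row units: 4.5 mm / 300 = 0.015, 4 mm / 300 = 0.0133.

Request:
{"api": "send_rows", "payload": {"rows": "0 0 0 0.0067 0 0 0.3;0 0 0 0.0133 0 0 0.3;0 0 0 0.015 0 0.0017 0.3;0 0 0 0.015 0 0.0017 0.3;0 0 0 0.015 0 0.0017 0.6;0 0 0 0.015 0 0.0017 1;0 0 0 0.015 0 0.0017 1;0 0 0 0.015 0 0.0017 1"}}

```text
time: 27.98
eef_pos: [0.6032, -0.1523, 0.0654]
tcp_rot: [0.998, -0.061, 0.0, 0.0]
contact_force: [0.7, -0.7, 0.2]
opening: 1.008
finger_force: 0.0
```

To row units: -160 mm / 300 = -0.5333, -140 mm / 300 = -0.4667.

Request:
{"api": "send_rows", "payload": {"rows": "0 0 0 0 0 -0.1 1;0 0 0 0 0 -0.2333 1;0 0 0 0 0 -0.4 1;0 0 0 -0.1667 0 -0.5333 1;0 0 0 -0.3333 0 -0.5333 1;0 0 0 -0.4667 0 -0.5333 1;0 0 0 -0.4667 0 -0.5333 1;0 0 0 -0.4667 0 -0.5333 1"}}

```text
time: 28.98
eef_pos: [0.4645, -0.1354, 0.2256]
tcp_rot: [0.998, -0.061, 0.001, 0.0]
contact_force: [0.2, 0.8, 0.7]
opening: 0.998
finger_force: 0.0
```

```bash
python3 - <<'E'
from h import *
q=np.load("dock.npy");c,n=np.cos(q[2]),np.sin(q[2])
ctrl.read_camera("wrist")
ims=[]
for nm in("wrist","scene","side"):
    p=ctrl.read_camera(nm); E=np.array(p["extrinsics"])
    u=px(p,[q[0]+c*.0,q[1]+n*.0,.04])
    print(nm,u)
    for t in("case_a","latch"):
        for r in ctrl.look_for(p,t)[:3]:
            P=w(p,r["position"]); d=np.array([[c,n],[-n,c]])@(P[:2]-q[:2])*1e3; print(" ",t,round(r["p"],2),P.round(3),"dock",d.round(1))
    h,k=(100,133) if nm=="wrist" else (50,67)
    a=int(np.clip(u[1]-h,0,420-2*h));b=int(np.clip(u[0]-k,0,560-2*k))
    ims.append(cv2.resize(p["color"][a:a+2*h,b:b+2*k,::-1],(400,300),interpolation=cv2.INTER_CUBIC)); print(a,b)
    save(p,"f_"+nm+".png")
ims.append(np.zeros_like(ims[0]))
cv2.imwrite("pics/final.png",np.vstack([np.hstack(ims[:2]),np.hstack(ims[2:])]))
s=ctrl.get_state();print(s["time"],s["eef_pos"],s["contact_force"])
E
```

```text
wrist [286.41403462  71.18274085]
  case_a 0.72 [ 0.578 -0.154  0.081] dock [15.5 -4.8]
  case_a 0.55 [ 0.472 -0.371  0.016] dock [ -64.2 -233.3]
  latch 0.97 [ 0.553 -0.143  0.026] dock [-10.7   3.7]
0 153
scene [271.87410345 198.80298728]
  case_a 0.69 [ 0.464 -0.428  0.05 ] dock [ -64.4 -290.5]
  case_a 0.61 [ 0.588 -0.177  0.07 ] dock [ 27.3 -26.5]
  case_a 0.61 [ 0.43  -0.562  0.057] dock [ -82.1 -427.9]
148 204
side [276.18059742 210.52202544]
  case_a 0.93 [ 0.453 -0.43   0.046] dock [ -75.8 -293.5]
  case_a 0.81 [ 0.428 -0.557  0.048] dock [ -85.3 -423.4]
  case_a 0.79 [ 0.586 -0.178  0.061] dock [ 25.7 -28. ]
  latch 0.17 [ 0.519 -0.189  0.016] dock [-39.4 -46.7]
160 209
29.475 [ 0.46414573 -0.13509566  0.22488413] [-0.31385748 -0.30967471 -0.70803359]
```

View pics/final.png

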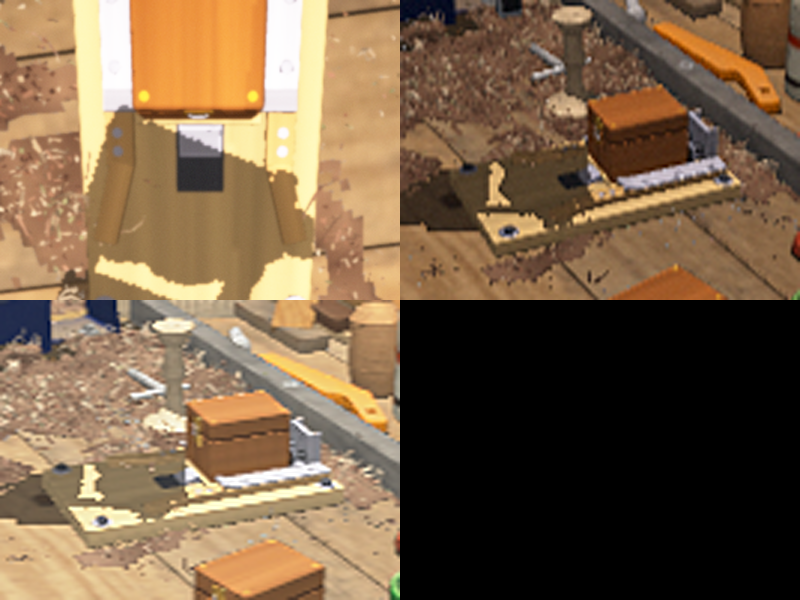

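The picture shows the case home between the strips, with the whole tongue standing up clear behind it at about (200,140). The network puts the tongue 8 mm above the floor. The light case still stands on the bench, and the cup has not moved.

```bash
python3 -c "
from plant import ctrl
print(ctrl.sign_off())"
```

```text
the job is handed in; nothing more can be done
None
```

The full case (6.7 N against 2.7 N for the other) is latched home in the dock, the lighter case is back upright where it stood on the bench, and the job was handed in at about 29.5 s.

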